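# Lock a sample tray to its docking bracket with a quick-release pin

### The job

Lock the sample tray to its docking bracket with the quick-release pin: take the pin out of its parking block with both of its side buttons squeezed in, feel with its nose along the bracket's slot for the hole in the tray's tongue below, and push it gently through until its collar sits flat on the bracket, buttons still squeezed. Then let go so that the buttons spring out and the pin stays locked. Press lightly (the pin never harder than about 20 N on the bracket or tongue), touch bracket and tray with nothing but the pin, and leave the things standing around where they are.

Things in the scene. Friction and masses are not known exactly. Their poses are not given: they have to be found in the camera images.
- pin_grip (a point): Quick-release pin (loose, 0.13 kg) upright in the parking block. Black head 24 (x) x 20 (y) x 34 mm, a grey button 18 mm wide, 26 mm tall on each y side. This point: on its axis at the buttons' mid-height, 17.5 mm above the collar's top, 16.5 mm below the head's top, 51.5 mm above the nose's end. z up along the axis; y runs through both buttons: squeeze along y. Yaw varies; a half turn is the same.
- pin_collar (a point): On the pin's axis at the underside of its steel collar (28 mm wide, 4 mm thick), 21.5 mm below pin_grip, same axes. Below it the steel shank, 12 mm in diameter, 30 mm long, its nose bevelled to 10 mm over the last 2.5 mm. Gripped across the head's other sides (x, 24 mm) the teeth stay out and the pin cannot be inserted.
- button_a (a joint): Travel of the pin's +y button (m): 0 = sprung out (locked), 0.003 = squeezed fully in. The two buttons measure 34 mm over their faces when out, 28 mm when in. About 5 N a side squeezes them; 25 to 40 N of grip holds them surely.
- button_b (a joint): Travel of the -y button, likewise. Each button carries a lock tooth 7 to 12 mm above the nose's end: with the button out it stands 2.5 mm out of the shank on that y side and cannot pass the tongue's hole; squeezed in, it vanishes inside the shank.
- block_hole (a point): Centre of the mouth of the parking block's hole, on its top face 40 mm above the worktop: a fixed grey block 60 x 60 mm (foot 74 mm) with a loose hole 22 mm wide. The pin's collar rests on the top face, its underside level with this point. Lift the pin straight up by more than 32 mm to clear it.
- slot (a point): Middle of the robot-side END of the slot in the top strap of the fixed docking bracket, on the strap's top face, 62 mm above the worktop. z up, x along the slot toward its far end and the tray, y across. Strap 6 mm thick; slot 48 mm long (x = 0 to 48 mm), 14.5 mm wide (y). With the pin home its collar rests on this face and the teeth stand about 2.5 mm below the tongue.
- tongue_face (a point): Point 7.5 mm below slot, same axes, level with the top face of the tray's steel tongue; it does NOT move with the tongue. The tongue (8 mm thick, 50 mm wide) fills the slot from below but for one round hole, 13.5 mm with 1 mm chamfer, at y = 0 and x anywhere from 10 to 38 mm: not measured, to be found by feel. 38 mm free below. Contact is hard: come down at 5 to 12 mm/s.
- bracket: The docking bracket with the tray it carries; origin on the worktop below the slot's middle (24 mm beyond slot in x), same axes. Strap 100 (x) x 84 (y) mm. Base 270 x 104 mm, x = -50 to +220 mm. Tongue and tray slide stiffly along x (8 N). The white tray (120 x 104 mm, rim 54 mm above the worktop, a loose dish in it, up to 70 mm) begins 56 to 84 mm beyond the origin.
- jar: Bystander: small jar with a dark lid, 41 mm wide, 33 mm tall; origin under its centre.
- dropper: Bystander: white dropper bottle with a green pointed cap, 31 mm wide, 96 mm tall; origin under its centre.
- tape: Bystander: roll of white tape lying flat, 62 mm wide, 19 mm tall; origin under its centre.
There are look-alikes about, which are no part of the job. What is shaped like the part that bears pin_grip but brown is not meant.

How it is judged:
By the outcome, as a careful person would: the job done as asked, in the order asked, and still so for the second after the job is handed in, with the robot touching nothing.
It also fails if it takes over 67 s, if anything falls off the work surface, if the arm or the gripper's body presses on something with over 40 N, if the wrist force passes 120 N, or if a joint passes its speed limit or range.

### The arm

A 6-joint arm with a two-finger parallel gripper is mounted at the origin on a cart in front of the work surface, level with it; the furniture and walls round the work are solid. World frame = base frame: x ahead of the robot, y to its left, z up, the work surface at z = 0. Lengths are in m, angles in rad, forces in N, time in s.
With the tool pointing down it reaches from about 0.25 to 0.775 m from the base axis. Payload 4 kg.
Tool frame: the origin (TCP) lies on the centre line of the jaws, within the pads' length; the fingertips stand 17 mm ahead of it and the grasp point (between the pads) lies 2 mm behind it; z points along the fingers, y is the line along which they close (so a half turn about z gives the same grasp; the last joint's range is limited). The gripper opens to 94 mm and grips with 3 to 60 N. Pads are 16 mm wide; open, the fingers measure 119 mm over their backs; the gripper's body (75 mm by 177 mm) begins 78 mm behind the grasp point.
Start: joints at [1.152, 0.087, 1.371, -0, 1.684, -0.103], TCP at [0.171, 0.523, 0.223] pointing down, gripper open.
Joint ranges: [-3.1, 3.1], [-0.76, 2.03], [0.27, 2.55], [-1.08, 4.22], [0.17, 2.65], [-2.57, 2.57]. Speed limits (rad/s): [2.79, 2.79, 3.14, 3.14, 3.14, 3.14].

### API

Orientations are given as [roll, pitch, yaw] about the fixed x, y, z axes, in that order (R = Rz(yaw) Ry(pitch) Rx(roll)).
In Python, from bench import robot gives the robot as it stands.
- The arm moves only by the tool servo_tool, never from a script. Its argument "plan" is a list of rows, each a list of 7 numbers: the shift along the tool's x, y, z normalised to -1 to 1, where 1 is 0.1 m, then the turn, a rotation vector about the tool's x, y, z normalised to -1 to 1, where 1 is pi/2 rad, then the finger opening in mm, from 0 to 94. In form: [[x, y, z, ax, ay, az, gripper], ...]. A call has 1 to 12 rows; each row is the pose to reach, as a shift and turn from the pose commanded when the call began, along the tool's axes at that moment; what a row does not reach only later rows make up. A row lasts 1/12 s, in which the tool goes at most 41.7 mm and 7.16 degrees, less where a joint would pass 70% of its speed; a pose out of reach is approached as far as the arm can. A call with a number of a shift or a turn outside -1 to 1 is refused whole. A call with a gripper value outside its range is refused whole. The fingers move at their own pace and stop on an object; the grip force is fixed at half the most. Time passes only in rows, so rows that repeat a pose let the fingers close. It gives the time, the measured TCP pose, the force, the opening and the grip force at its end, in the units of the state.
- robot.get_obs(): the state, without advancing time (a new reading comes with each control period).
- robot.snapshot(name): name is "scene" or "top"; returns the picture (420x560x3 uint8, red, green, blue); there is no depth.
- robot.camera_params(name): a dict with "camera_matrix" (3x3 intrinsics, pixels), "distortion" ([k1, k2, p1, p2, k3] as OpenCV has them; the pictures are not rectified), "rvec" (rotation vector, rad) and "tvec" (3), from world to camera coordinates, as OpenCV has them. Camera axes: x right, y down, z forward; pixel columns grow to the right and rows downward; lengths in m; the calibration is good to about 2 mm. A picture is of the moment at which its call begins. camera_params takes no time and is no camera call.
- robot.close_job(): hands the job in; it is judged then, once.
Trained networks look in the newest picture that a camera, given by its name, has taken for a name from the list of things; names that differ only in an ending like _2 or _b are one class to them, and where a whole thing is asked for, a point or a joint stands for the part that bears it (a point fixed in the world has none). Each returns a list of dicts, best first, with "conf" (0 to 1); they miss things now and then, are a little off and sometimes report something else, mostly with a low value. They report only what shows in the picture. A call takes as long as a camera call. They do not tell look-alikes from the thing itself.
- robot.find_in(thing, camera): "extent" ([centre column, centre row, width, height] in pixels, round what is visible of it).
The state is a dict: "time": time; "joint_positions": joint angles; "qvel": joint speeds; "joint_torque": joint torques, N m; "tool_pos": TCP position; "ee_rot": TCP orientation; "wrist_force": force on the tool from outside, world axes, zero at the start; "wrist_torque": the same for the moment, N m; "width": finger opening in m; "finger_force": force on a finger pad.
Only numpy, scipy, OpenCV 4.12 (cv2) and the standard library are available. Lean on these libraries where they do the work, as an engineer would, in place of code of your own. Each camera call takes 0.05 s, during which the arm holds its last target. There are 200 camera calls.

## Working session

There is one attempt and no reset: what is moved stays moved. The work goes in short steps, Python scripts to look and compute and a tool call to move; the robot and the scene stay as the last step left them, time stands still between calls to the robot, and variables do not carry over. Pictures are saved under pics/ and viewed, at most 10 in all, crops included, and the job is handed in when it is done.

Besides the shell and the picture viewer there is one more tool, called after ">>>" as name(argument=value, ...), one argument or row to a line, values as JSON. servo_tool: Moves the arm, as the interface text tells. Scaled input: -1 to 1 covers 0.1 m each way for a shift and pi/2 rad each way for a turn. Its arguments: {"type":"object","properties":{"plan":{"type":"array","items":{"type":"array","items":{"type":"number"}}}},"required":["plan"]}

```bash
mkdir -p pics
cat > h.py <<'E'
import numpy as np, cv2
from bench import robot
def cam(n):
    p=robot.camera_params(n); return [np.array(p[k],float) for k in("camera_matrix","distortion","rvec","tvec")]
def back(n,uv,z):
    K,D,r,t=cam(n); R=cv2.Rodrigues(r)[0]; t=t.ravel()
    q=cv2.undistortPoints(np.array(uv,float).reshape(-1,1,2),K,D).reshape(-1,2)
    d=np.c_[q,np.ones(len(q))]@R; c=-R.T@t
    return c+d*((z-c[2])/d[:,2])[:,None]
def proj(n,P):
    K,D,r,t=cam(n); return cv2.projectPoints(np.array(P,float).reshape(-1,1,3),r,t,K,D)[0].reshape(-1,2)
E
python3 - <<'E'
from h import *
for n in("scene","top"):
    im=robot.snapshot(n); cv2.imwrite(f"pics/{n}0.png",cv2.resize(im[:,:,::-1],(784,588),interpolation=cv2.INTER_CUBIC)); cv2.imwrite(f"pics/raw_{n}.png",im[:,:,::-1])
    K,D,r,t=cam(n); print(n,(-cv2.Rodrigues(r)[0].T@t.ravel()).round(3),K[0,0].round(0))
    for th in("pin_grip","bracket","jar","dropper","tape"):
        print(th,[(np.round(d["extent"],1).tolist(),round(d["conf"],2)) for d in robot.find_in(th,n)[:4]])
print(robot.get_obs())
E
```

```text
scene [1.449 0.167 1.256] 532.0
pin_grip [([201.1, 212.1, 11.1, 13.7], 0.74), ([231.4, 207.0, 7.9, 18.6], 0.67), ([262.3, 230.5, 12.8, 19.6], 0.61), ([245.3, 188.6, 9.3, 21.7], 0.48)]
bracket [([344.8, 260.6, 44.5, 95.9], 0.93)]
jar [([125.8, 250.6, 11.7, 18.5], 0.57)]
dropper [([416.1, 281.4, 12.1, 18.3], 0.77)]
tape [([399.1, 226.8, 22.3, 21.1], 0.5)]
top [0.393 0.007 1.533] 478.0
pin_grip [([281.6, 186.9, 10.5, 6.6], 0.47), ([317.6, 204.6, 9.6, 10.9], 0.4)]
bracket [([208.2, 172.7, 50.0, 89.7], 0.55), ([161.1, 226.1, 19.8, 18.8], 0.39)]
jar []
dropper [([147.0, 158.4, 10.8, 8.7], 0.63), ([206.6, 173.1, 46.0, 87.2], 0.18)]
tape [([160.2, 226.5, 20.8, 19.0], 0.58)]
{'time': 0.6, 'joint_positions': array([ 1.15188302e+00,  8.71500468e-02,  1.37067263e+00, -3.18377123e-05,
        1.68360353e+00, -1.03142189e-01]), 'qvel': array([-1.16216296e-03, -6.60065124e-06, -1.54319004e-04,  4.35711578e-04,
        1.40136928e-03,  1.10851920e-04]), 'joint_torque': array([-6.22519801e-04, -3.39771581e+01, -3.02420998e+01,  7.18306401e-02,
        2.36007746e-02, -9.63281849e-06]), 'tool_pos': array([0.17084755, 0.5228142 , 0.22254711]), 'ee_rot': array([3.14143034e+00, 4.86045883e-05, 2.82581795e+00]), 'wrist_force': array([-0.47327658, -0.02747118, -0.74346271]), 'wrist_torque': array([0.02617727, 0.05434823, 0.013769  ]), 'finger_force': 0.0, 'width': 0.09413152730310595}
```

View pics/scene0.png

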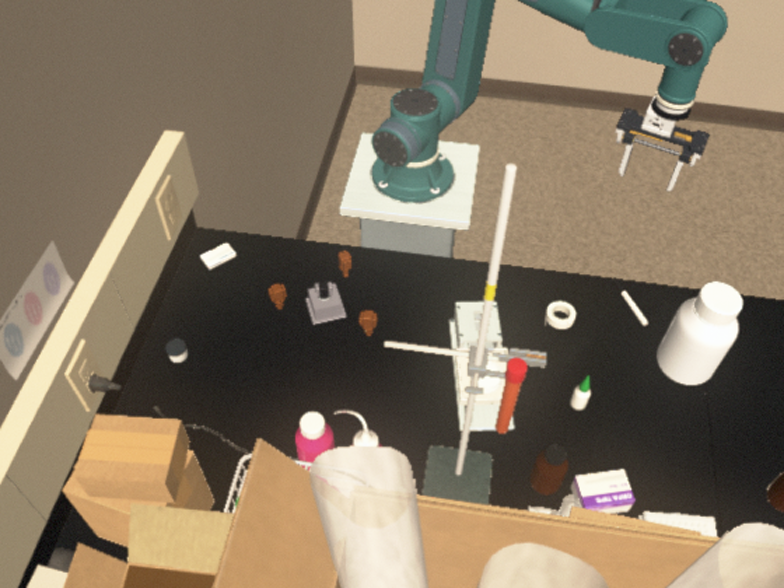

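View pics/top0.png

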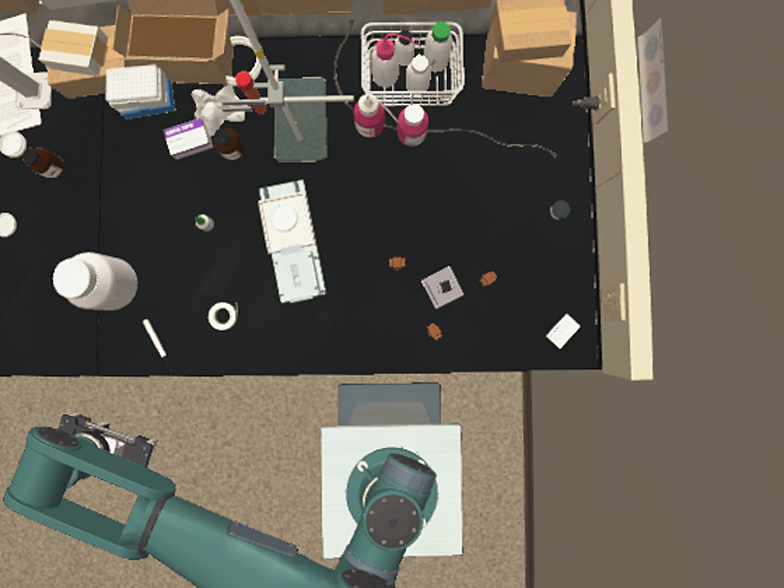

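Scene and top pictures show the black pin in the grey block, at scene (323,295)/1.4 and top (445,286)/1.4. Three brown look-alikes lie around it, at top (397,262), (488,279) and (434,331), all /1.4. The black one in the block is meant. The bracket's slot is near top (296,275)/1.4. I'll confirm both in one enlarged crop.

Run:
```python
from h import *
def crop(n,c,r,w,h):
    im=cv2.imread(f"pics/raw_{n}.png"); x,y=c-r,r
    a=im[int(c[1]-h/2):int(c[1]+h/2),int(c[0]-w/2):int(c[0]+w/2)]
    return cv2.resize(a,(400,300),interpolation=cv2.INTER_CUBIC)
def crop(n,c,w=40,h=30):
    im=cv2.imread(f"pics/raw_{n}.png"); x,y=c[0]-w//2,c[1]-h//2
    print(n,c,"origin",x,y,"scale",400/w)
    return cv2.resize(im[y:y+h,x:x+w],(400,300),interpolation=cv2.INTER_CUBIC)
m=np.vstack([np.hstack([crop("top",(317,205)),crop("top",(213,197),56,42)]),np.hstack([crop("scene",(232,212)),crop("scene",(343,234),56,42)])])
cv2.imwrite("pics/mos.png",m)
print(back("top",[[317.6,204.6]],.076),back("scene",[[231.4,207]],.06))
print(back("top",[[211.5,196.5]],.062))
```

```text
top (317, 205) origin 297 190 scale 10.0
top (213, 197) origin 185 176 scale 7.142857142857143
scene (232, 212) origin 212 197 scale 10.0
scene (343, 234) origin 315 213 scale 7.142857142857143
[[ 0.46142806 -0.12321192  0.076     ]] [[ 0.46923508 -0.12180294  0.06      ]]
[[0.49231402 0.2027862  0.062     ]]
```

View pics/mos.png

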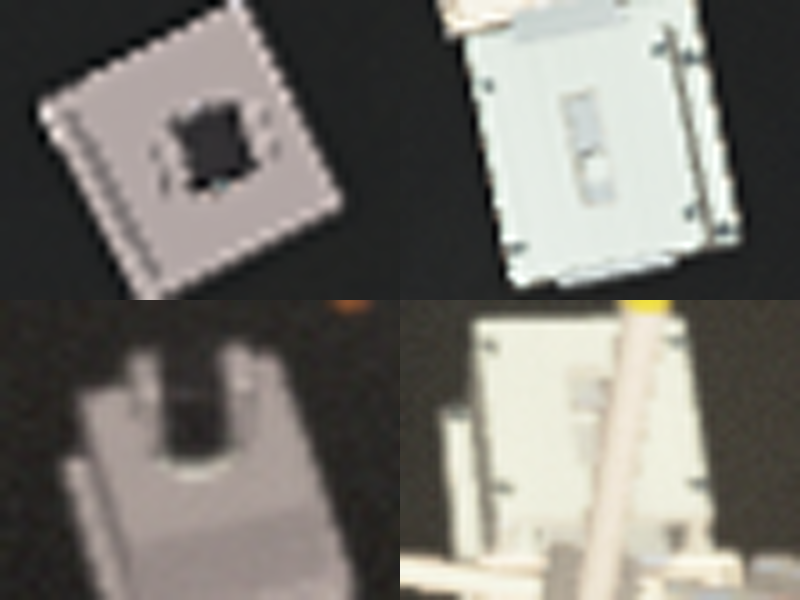

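The crop confirms the black head with grey buttons to its left and right in the block (crop (214,143)). The slot is at crop (588,147) in the upper-right panel, with a bright spot, probably the hole, near its robot end. Now I'll fit the poses.

```bash
cat > fit.py <<'E'
from h import *
from scipy.optimize import minimize
S=8
def poly(n,P,box):   # soft coverage image of convex hull of 3D points within box x0,y0,w,h
    x0,y0,w,h=box; uv=(proj(n,P)-[x0,y0]+.5)*S-.5
    m=np.zeros((h*S,w*S),np.float32); cv2.fillConvexPoly(m,np.round(cv2.convexHull(uv.astype(np.float32))*16).astype(int),1.,shift=4)
    return cv2.resize(cv2.GaussianBlur(m,(0,0),S*.5),(w,h),interpolation=cv2.INTER_AREA)
def rect(x,y,a,lx,ly,zs):
    c,s=np.cos(a),np.sin(a); return [[x+c*u*lx/2-s*v*ly/2,y+s*u*lx/2+c*v*ly/2,z] for z in zs for u in(-1,1) for v in(-1,1)]
def fit(n,box,masks,p0,step,W=None):
    g=cv2.imread(f"pics/raw_{n}.png",0).astype(float); x0,y0,w,h=box; g=g[y0:y0+h,x0:x0+w].ravel()
    def f(p):
        A=np.stack([np.ones(g.size)]+[m.ravel() for m in masks(n,p,box)],1)
        k,*_=np.linalg.lstsq(A,g,rcond=None); return np.mean((A@k-g)**2),k
    best=None
    for d in np.random.default_rng(0).uniform(-1,1,(12,len(p0))):
        q=np.array(p0)+d*step
        r=minimize(lambda p:f(p)[0],q,method="Nelder-Mead",options=dict(initial_simplex=np.vstack([q]+[q+np.eye(len(q))[i]*step[i] for i in range(len(q))]),xatol=1e-5,fatol=1e-3))
        if best is None or r.fun<best.fun: best=r
    print(n,best.x.round(4),"rms",best.fun**.5,"k",f(best.x)[1].round(0)); return best.x
head=lambda n,p,b:[poly(n,rect(p[0],p[1],p[2],.024,.020,(.044,.078)),b)]
def slot(n,p,b):
    x,y,a,hx=p; c,s=np.cos(a),np.sin(a)
    sl=poly(n,rect(x,y,a,.048,.0145,(.062,)),b)
    t=np.linspace(0,6.28,24); h=[[x+c*(hx-.024)+.0067*np.cos(k),y+s*(hx-.024)+.0067*np.sin(k),.0545] for k in t]
    return [sl,poly(n,h,b)*(sl)]
block=lambda n,p,b:[poly(n,rect(p[0],p[1],p[2],.06,.06,(.04,)),b)]
if __name__=="__main__":
    fit("top",(311,196,15,16),head,[.463,-.124,.3],[.003,.003,.3])
    fit("top",(311,196,15,16),head,[.463,-.124,.3+1.57],[.003,.003,.3])
    fit("top",(203,184,17,25),slot,[.492,.203,.17,.015],[.003,.003,.1,.006])
    fit("scene",(337,221,11,20),slot,[.492,.203,.17,.015],[.003,.003,.1,.006])
    # block: bright blob, min-area rectangle in world at z=.04
    # look at button and screw points
    T=lambda o,s,pts:[((np.array(q)+.5)/s-.5+o) for q in pts]
    o=np.array([297,190]); b=back("top",T(o,10,[(160,170),(273,130)]),.07); print("btn mid",b.mean(0).round(4),"dir yaw y",np.degrees(np.arctan2(*(b[0]-b[1])[[1,0]])))
    o=np.array([185,176]); s=back("top",T(o,50/7,[(88,85),(115,247),(290,212),(258,48)]),.062); print("screws",s.mean(0).round(4),s.round(4).tolist())
    o=np.array([212,197]); print("scene collar front",back("scene",T(o,10,[(195,462),(165,440),(228,440)]),.042).round(4).tolist())
    o=np.array([315,213]); print("scene screws",back("scene",T(o,50/7,[(90,46),(105,187),(297,184),(275,40)]),.062).round(4).tolist())
    o=np.array([297,190]); print("block",back("top",T(o,10,[(45,103),(235,3),(342,200)]),.04).round(4).tolist())
E
python3 fit.py
```

```text
top [ 0.463  -0.1256  0.3163] rms 21.29829450730673 k [ 170. -114.]
top [ 0.463  -0.1256  3.458 ] rms 21.29829450730673 k [ 170. -114.]Traceback (most recent call last):
  File "fit.py", line 31, in <module>
    fit("top",(203,184,17,25),slot,[.492,.203,.17,.015],[.003,.003,.1,.006])
    ~~~^^^^^^^^^^^^^^^^^^^^^^^^^^^^^^^^^^^^^^^^^^^^^^^^^^^^^^^^^^^^^^^^^^^^^
  File "fit.py", line 18, in fit
    r=minimize(lambda p:f(p)[0],q,method="Nelder-Mead",options=dict(initial_simplex=np.vstack([q]+[q+np.eye(len(q))[i]*step[i] for i in range(len(q))]),xatol=1e-5,fatol=1e-3))
    res = _minimize_neldermead(fun, x0, args, callback, bounds=bounds,
                               **options)
    fxr = func(xr)
    fx = function(np.copy(x), *(wrapper_args + args))
  File "fit.py", line 18, in <lambda>
    r=minimize(lambda p:f(p)[0],q,method="Nelder-Mead",options=dict(initial_simplex=np.vstack([q]+[q+np.eye(len(q))[i]*step[i] for i in range(len(q))]),xatol=1e-5,fatol=1e-3))
                        ~^^^
  File "fit.py", line 13, in f
    A=np.stack([np.ones(g.size)]+[m.ravel() for m in masks(n,p,box)],1)
                                                     ~~~~~^^^^^^^^^
  File "fit.py", line 24, in slot
    sl=poly(n,rect(x,y,a,.048,.0145,(.062,)),b)
  File "fit.py", line 5, in poly
    x0,y0,w,h=box; uv=(proj(n,P)-[x0,y0]+.5)*S-.5
                       ~~~~^^^^^
  File "h.py", line 11, in proj
    K,D,r,t=cam(n); return cv2.projectPoints(np.array(P,float).reshape(-1,1,3),r,t,K,D)[0].reshape(-1,2)
            ~~~^^^
  File "h.py", line 4, in cam
    p=robot.camera_params(n); return [np.array(p[k],float) for k in("camera_matrix","distortion","rvec","tvec")]
ValueError: time passes only in moves, steps and waits
```

```bash
sed -i 's/^def cam/import functools\n@functools.cache\ndef cam/' h.py; sed -i 's/    fit("top",(311,196,15,16),head,\[.463,-.124,.3+1.57.*//' fit.py; time python3 fit.py
```

```text
top [ 0.463  -0.1256  0.3163] rms 21.29829450730673 k [ 170. -114.]
top [0.4934 0.2051 0.2084 0.0128] rms 4.68503080308664 k [232. -31.  28.]
scene [ 5.009e-01  2.075e-01 -5.300e-03  2.000e-04] rms 7.9332309953389295 k [229. -19. -14.]
btn mid [ 0.4618 -0.1256  0.07  ] dir yaw y 108.48223788280632
screws [0.4931 0.2048 0.062 ] [[0.521, 0.248, 0.062], [0.4506, 0.2366, 0.062], [0.4646, 0.1607, 0.062], [0.5359, 0.174, 0.062]]
scene collar front [[0.5845, -0.0988, 0.042], [0.5784, -0.1088, 0.042], [0.5754, -0.0912, 0.042]]
scene screws [[0.4696, 0.1613, 0.062], [0.5397, 0.1744, 0.062], [0.5258, 0.249, 0.062], [0.4541, 0.2352, 0.062]]
block [[0.4789, -0.0748, 0.04], [0.5094, -0.1352, 0.04], [0.4469, -0.1674, 0.04]]
real	0m2.069s
user	0m2.581s
sys	0m0.067s
```

Run:
```python
from h import *
T=lambda o,s,pts:[((np.array(q)+.5)/s-.5+o) for q in pts]
o=np.array([212,197]); print(back("scene",T(o,10,[(195,165),(163,145),(228,145)]),.042).round(4))
x,y,a=.4625,-.1256,.316
c,s=np.cos(a),np.sin(a)
P=[[x,y,.078],[x+.014*c,y+.014*s,.042],[x-s*.017,y+c*.017,.07],[x+s*.017,y-c*.017,.07]]
print("expected scene crop",((proj("scene",P)-o+.5)*10-.5).round(0).tolist())
print("expected top crop",((proj("top",P)-[297,190]+.5)*10-.5).round(0).tolist())
# move plan
ob=robot.get_obs(); R=cv2.Rodrigues  
from scipy.spatial.transform import Rotation as Ro
R0=Ro.from_euler("xyz",ob["ee_rot"]); print(R0.as_matrix().round(4))
d=np.array([x,y,.16])-ob["tool_pos"]; print("tool shift",R0.inv().apply(d))
print("yaw now",np.degrees(ob["ee_rot"][2]))
```

```text
[[ 0.4776 -0.1221  0.042 ]
 [ 0.4717 -0.1332  0.042 ]
 [ 0.4685 -0.1141  0.042 ]]
expected scene crop [[187.0, 46.0], [199.0, 161.0], [246.0, 57.0], [131.0, 70.0]]
expected top crop [[219.0, 147.0], [194.0, 110.0], [164.0, 166.0], [268.0, 130.0]]
[[-9.506e-01  3.106e-01  1.000e-04]
 [ 3.106e-01  9.506e-01  1.000e-04]
 [-0.000e+00  2.000e-04 -1.000e+00]]
tool shift [-0.47859592 -0.52579068  0.06248503]
yaw now 161.90744215124292
```

>>> servo_tool(
  plan=[
    [-0.8,-0.876,0,0,0,0,60],
    [-0.8,-0.876,0,0,0,0,60],
    [-0.8,-0.876,0,0,0,0,60],
    [-0.8,-0.876,0,0,0,0,60],
    [-0.8,-0.876,0,0,0,0,60],
  ],
)

```text
time: 1.02
tool_pos: [0.2203, 0.4139, 0.223]
ee_rot: [3.14, 0.0, 2.823]
wrist_force: [0.5, 0.3, -0.8]
width: 0.064
finger_force: 0.0
```

>>> servo_tool(
  plan=[
    [-0.8,-0.876,0,0,0,0,60],
    [-0.8,-0.876,0,0,0,0,60],
    [-0.8,-0.876,0,0,0,0,60],
    [-0.8,-0.876,0,0,0,0,60],
    [-0.8,-0.876,0,0,0,0,60],
  ],
)

```text
time: 1.43
tool_pos: [0.269, 0.3067, 0.2229]
ee_rot: [3.14, -0.0, 2.823]
wrist_force: [0.1, -0.1, 0.3]
width: 0.0601
finger_force: 0.0
```

>>> servo_tool(
  plan=[
    [-0.8,-0.876,0,0,0,0,60],
    [-0.8,-0.876,0,0,0,0,60],
    [-0.8,-0.876,0,0,0,0,60],
    [-0.8,-0.876,0,0,0,0,60],
    [-0.8,-0.876,0,0,0,0,60],
  ],
)

```text
time: 1.85
tool_pos: [0.3179, 0.199, 0.2226]
ee_rot: [3.14, -0.0, 2.824]
wrist_force: [0.2, -0.1, 0.4]
width: 0.0598
finger_force: 0.0
```

>>> servo_tool(
  plan=[
    [-0.8,-0.876,0,0,0,0,60],
    [-0.8,-0.876,0,0,0,0,60],
    [-0.8,-0.876,0,0,0,0,60],
    [-0.8,-0.876,0,0,0,0,60],
    [-0.8,-0.876,0,0,0,0,60],
  ],
)

```text
time: 2.27
tool_pos: [0.3667, 0.0914, 0.2223]
ee_rot: [3.14, -0.001, 2.825]
wrist_force: [-0.1, 0.3, -0.6]
width: 0.06
finger_force: 0.0
```

>>> servo_tool(
  plan=[
    [-0.8,-0.876,0,0,0,0,60],
    [-0.8,-0.876,0,0,0,0,60],
    [-0.8,-0.876,0,0,0,0,60],
    [-0.8,-0.876,0,0,0,0,60],
    [-0.8,-0.876,0,0,0,0,60],
  ],
)

```text
time: 2.68
tool_pos: [0.4155, -0.0161, 0.2221]
ee_rot: [3.14, -0.002, 2.827]
wrist_force: [0.3, 0.0, -0.0]
width: 0.0602
finger_force: 0.0
```

>>> servo_tool(
  plan=[
    [-0.8,-0.876,0,0,0,0,60],
    [-0.8,-0.876,0,0,0,0,60],
    [-0.8,-0.876,0,0,0,0,60],
    [-0.8,-0.876,0,0,0,0,60],
    [-0.8,-0.876,0,0,0,0,60],
  ],
)

```text
time: 3.1
tool_pos: [0.4645, -0.1238, 0.2219]
ee_rot: [3.14, -0.002, 2.828]
wrist_force: [0.2, 0.0, 0.0]
width: 0.0604
finger_force: 0.0
```

>>> servo_tool(
  plan=[
    [0,0,0,0,0,0.798,60],
    [0,0,0,0,0,0.798,60],
    [0,0,0,0,0,0.798,60],
    [0,0,0,0,0,0.798,60],
    [0,0,0,0,0,0.798,60],
    [0,0,0,0,0,0.798,60],
    [0,0,0,0,0,0.798,60],
    [0,0,0,0,0,0.798,60],
    [0,0,0,0,0,0.798,60],
    [0,0,0,0,0,0.798,60],
    [0,0,0,0,0,0.798,60],
    [0,0,0,0,0,0.798,60],
  ],
)

```text
time: 4.1
tool_pos: [0.4638, -0.1232, 0.2228]
ee_rot: [3.141, -0.001, 1.579]
wrist_force: [0.8, -0.5, -0.1]
width: 0.0598
finger_force: 0.0
```

>>> servo_tool(
  plan=[
    [0,0,0,0,0,0.798,60],
    [0,0,0,0,0,0.798,60],
    [0,0,0,0,0,0.798,60],
    [0,0,0,0,0,0.798,60],
    [0,0,0,0,0,0.798,60],
    [0,0,0,0,0,0.798,60],
    [0,0,0,0,0,0.798,60],
    [0,0,0,0,0,0.798,60],
    [0,0,0,0,0,0.798,60],
    [0,0,0,0,0,0.798,60],
    [0,0,0,0,0,0.798,60],
    [0,0,0,0,0,0.798,60],
  ],
)

```text
time: 5.1
tool_pos: [0.4638, -0.1248, 0.2226]
ee_rot: [-3.141, -0.0, 0.325]
wrist_force: [0.2, 0.2, -0.5]
width: 0.0597
finger_force: 0.0
```

>>> servo_tool(
  plan=[
    [-0.015,0.003,0.3,0,0,0,60],
    [-0.015,0.003,0.6,0,0,0,60],
    [-0.015,0.003,0.9,0,0,0,60],
    [-0.015,0.003,0.9,0,0,0,60],
    [-0.015,0.003,0.9,0,0,0,60],
  ],
)

```text
time: 5.52
tool_pos: [0.4614, -0.1257, 0.1312]
ee_rot: [-3.139, 0.003, 0.322]
wrist_force: [0.5, 0.1, -0.2]
width: 0.06
finger_force: 0.0
```

Run:
```python
from h import *
o=robot.get_obs(); print(o["tool_pos"],o["ee_rot"])
ims=[]
for n,c in(("top",(317,205)),("scene",(232,205))):
    im=robot.snapshot(n)[:,:,::-1]; x,y=c[0]-26,c[1]-26
    ims.append(cv2.resize(im[y:y+52,x:x+52],(400,400),interpolation=cv2.INTER_CUBIC))
cv2.imwrite("pics/pre.png",np.hstack(ims))
```

```text
[ 0.46135024 -0.12571026  0.13115881] [-3.13866265e+00  3.00897312e-03  3.21897334e-01]
```

View pics/pre.png

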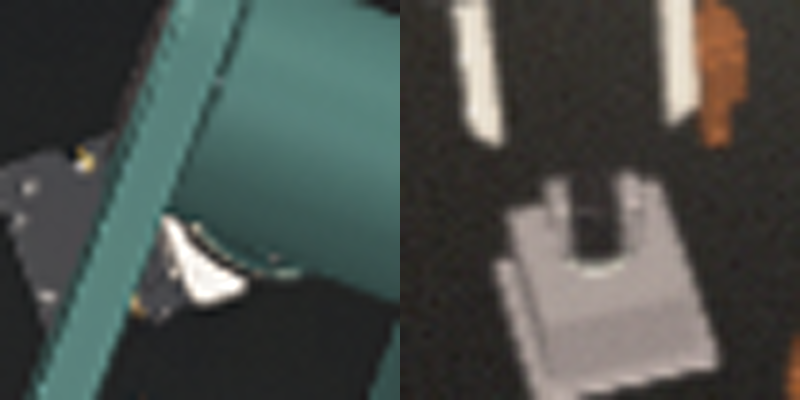

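The scene panel shows both fingers, at (480,140) and (680,120), straddling the pin at (597,215). I'm going down now.

>>> servo_tool(
  plan=[
    [0.01,0,0.2,0,0,0,60],
    [0.01,0,0.4,0,0,0,60],
    [0.01,0,0.55,0,0,0,60],
    [0.01,0,0.645,0,0,0,60],
    [0.01,0,0.645,0,0,0,60],
    [0.01,0,0.645,0,0,0,60],
    [0.01,0,0.645,0,0,0,60],
  ],
)

```text
time: 6.2
tool_pos: [0.4648, -0.1268, 0.0699]
ee_rot: [3.139, -0.003, 0.319]
wrist_force: [0.8, -0.7, 0.8]
width: 0.0599
finger_force: 0.0
```

>>> servo_tool(
  plan=[
    [0,0,0,0,0,0,40],
    [0,0,0,0,0,0,36],
    [0,0,0,0,0,0,32],
    [0,0,0,0,0,0,28],
    [0,0,0,0,0,0,20],
    [0,0,0,0,0,0,20],
    [0,0,0,0,0,0,20],
    [0,0,0,0,0,0,20],
    [0,0,0,0,0,0,20],
    [0,0,0,0,0,0,20],
  ],
)

```text
time: 7.03
tool_pos: [0.4637, -0.1262, 0.0687]
ee_rot: [3.142, -0.001, 0.319]
wrist_force: [-1.6, 1.2, 5.4]
width: 0.0247
finger_force: 30.1
```

Width 24.7 mm is not the expected 28 mm, so I'm looking before lifting.

Run:
```python
from h import *
o=robot.get_obs(); print(o["tool_pos"],o["ee_rot"],o["width"],o["finger_force"],o["wrist_force"])
im=robot.snapshot("scene")[:,:,::-1]; old=cv2.imread("pics/raw_scene.png")
f=lambda a:cv2.resize(a[193:223,216:246],(400,400),interpolation=cv2.INTER_CUBIC)
cv2.imwrite("pics/grip.png",np.hstack([f(old),f(im)]))
```

```text
[ 0.46365555 -0.12621884  0.06867194] [ 3.14155009e+00 -5.56140190e-04  3.18877961e-01] 0.024715519746772 30.05782127380371 [-1.58799932  1.20461269  5.42096464]
```

View pics/grip.png

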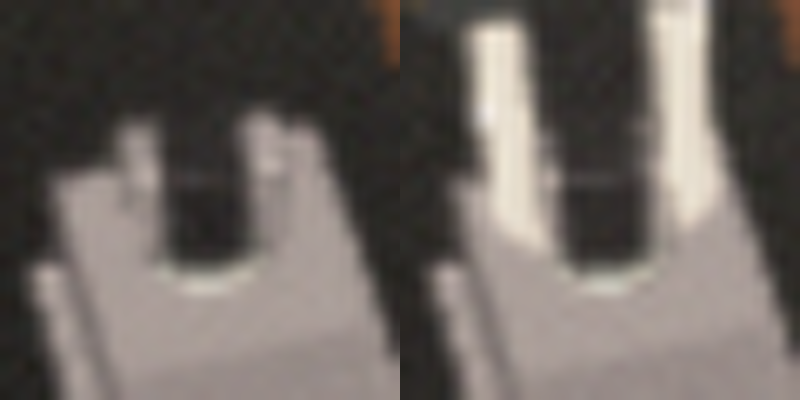

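The fingers sit on both grey buttons: the gap between them is about 115 px at 4.5 px/mm, and the black head is only 20 mm wide on this line. So the grip is along y, and I'll lift straight up.

>>> servo_tool(
  plan=[
    [0,0,-0.05,0,0,0,20],
    [0,0,-0.12,0,0,0,20],
    [0,0,-0.22,0,0,0,20],
    [0,0,-0.34,0,0,0,20],
    [0,0,-0.48,0,0,0,20],
    [0,0,-0.64,0,0,0,20],
    [0,0,-0.8,0,0,0,20],
    [0,0,-0.92,0,0,0,20],
    [0,0,-1.0,0,0,0,20],
    [0,0,-1.0,0,0,0,20],
    [0,0,-1.0,0,0,0,20],
    [0,0,-1.0,0,0,0,20],
  ],
)

```text
time: 8.08
tool_pos: [0.4629, -0.1261, 0.1669]
ee_rot: [-3.14, 0.001, 0.319]
wrist_force: [0.1, 0.1, -1.3]
width: 0.025
finger_force: 30.0
```

Run:
```python
from h import *
o=robot.get_obs(); p=o["tool_pos"]; print(p,o["ee_rot"],o["width"],o["finger_force"],o["wrist_force"],o["wrist_torque"])
im=robot.snapshot("scene")[:,:,::-1]
u=proj("scene",[p-[0,0,.03]])[0].astype(int)
P=[p-[0,0,k] for k in(.0072+.0215,.0587)]
print(u,((proj("scene",P)-u+25+.5)*12-.5).round(0).tolist())
cv2.imwrite("pics/lift.png",cv2.resize(im[u[1]-25:u[1]+25,u[0]-25:u[0]+25],(600,600),interpolation=cv2.INTER_CUBIC))
```

```text
[ 0.46293159 -0.1261134   0.16693912] [-3.14031086e+00  1.40588558e-03  3.18795350e-01] 0.024954659242041922 29.97114658355713 [ 0.07059011  0.07379813 -1.28460724] [-0.0221456   0.14199545  0.00318326]
[228 187] [[314.0, 310.0], [322.0, 394.0]]
```

View pics/lift.png

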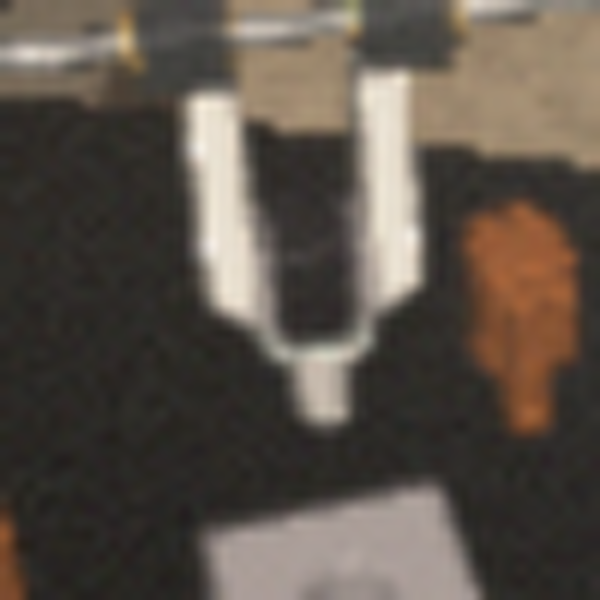

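The pin hangs upright between the fingers, collar at (318,350) and nose at (325,418), with no teeth showing. Next is the carry to above the slot.

>>> servo_tool(
  plan=[
    [0.1,-0.25,0,0,0,0,20],
    [0.22,-0.52,0,0,0,0,20],
    [0.326,-0.762,0,0,0,0,20],
    [0.326,-0.762,0,0,0,0,20],
  ],
)

```text
time: 8.47
tool_pos: [0.47, -0.0398, 0.1668]
ee_rot: [-3.138, 0.001, 0.323]
wrist_force: [0.2, -0.6, -1.0]
width: 0.0251
finger_force: 30.0
```

>>> servo_tool(
  plan=[
    [0.1,-0.25,0,0,0,0,20],
    [0.22,-0.52,0,0,0,0,20],
    [0.326,-0.762,0,0,0,0,20],
    [0.326,-0.762,0,0,0,0,20],
  ],
)

```text
time: 8.8
tool_pos: [0.4772, 0.0422, 0.167]
ee_rot: [-3.139, 0.001, 0.323]
wrist_force: [-0.3, -0.9, -1.1]
width: 0.0251
finger_force: 30.0
```

>>> servo_tool(
  plan=[
    [0.1,-0.25,0,0,0,0,20],
    [0.22,-0.52,0,0,0,0,20],
    [0.326,-0.762,0,0,0,0,20],
    [0.326,-0.762,0,0,0,0,20],
  ],
)

```text
time: 9.13
tool_pos: [0.4845, 0.1242, 0.167]
ee_rot: [-3.139, 0.001, 0.323]
wrist_force: [-0.8, -1.0, -1.8]
width: 0.0249
finger_force: 30.0
```

>>> servo_tool(
  plan=[
    [0.1,-0.25,0,0,0,0,20],
    [0.22,-0.52,0,0,0,0,20],
    [0.326,-0.762,0,0,0,0,20],
    [0.326,-0.762,0,0,0,0,20],
  ],
)

```text
time: 9.47
tool_pos: [0.4918, 0.2064, 0.167]
ee_rot: [-3.14, 0.001, 0.322]
wrist_force: [1.1, -0.6, -1.6]
width: 0.0246
finger_force: 30.0
```

>>> servo_tool(
  plan=[
    [0,0,0,0,0,0.04,20],
    [0,0,0,0,0,0.086,20],
    [0,0,0,0,0,0.086,20],
    [0,0,0,0,0,0.086,20],
    [0,0,0,0,0,0.086,20],
    [0,0,0,0,0,0.086,20],
  ],
)

```text
time: 9.97
tool_pos: [0.4918, 0.2032, 0.1679]
ee_rot: [3.141, 0.0, 0.184]
wrist_force: [-0.6, 0.7, -1.5]
width: 0.0248
finger_force: 30.0
```

```bash
cat > st.py <<'E'
from h import *
o=robot.get_obs(); p=o["tool_pos"]; a=.184
C=np.array([.4938,.2049]); d=p[:2]-C
print("t",round(o["time"],2),"tcp",p.round(4),"yaw",o["ee_rot"].round(4),"slot s(mm) of TCP",round((d@[np.cos(a),np.sin(a)]+.024)*1e3,1),"y",round(d@[-np.sin(a),np.cos(a)]*1e3,1),"F",o["wrist_force"].round(1),"M",o["wrist_torque"].round(2),"w",o["width"].round(4),o["finger_force"].round(1))
E
python3 st.py
python3 - <<'E'
from h import *
o=robot.get_obs(); p=o["tool_pos"]
im=robot.snapshot("scene")[:,:,::-1]
cv2.imwrite("pics/over.png",cv2.resize(im[190:250,310:370],(600,600),interpolation=cv2.INTER_CUBIC))
print(((proj("scene",[p-[0,0,.0587],[.4938,.2049,.062]])-[310,190]+.5)*10).round(0))
E
```

```text
[[332. 269.]
 [320. 380.]]Traceback (most recent call last):
  File "st.py", line 4, in <module>
    print("t",round(o["time"],2),"tcp",p.round(4),"yaw",o["ee_rot"].round(4),"slot s(mm) of TCP",round((d@[np.cos(a),np.sin(a)]+.024)*1e3,1),"y",round(d@[-np.sin(a),np.cos(a)]*1e3,1),"F",o["wrist_force"].round(1),"M",o["wrist_torque"].round(2),"w",o["width"].round(4),o["finger_force"].round(1))
                                                                                                                                                                                                                                                        ^^^^^^^^^^^^^^^^
AttributeError: 'float' object has no attribute 'round'
```

View pics/over.png

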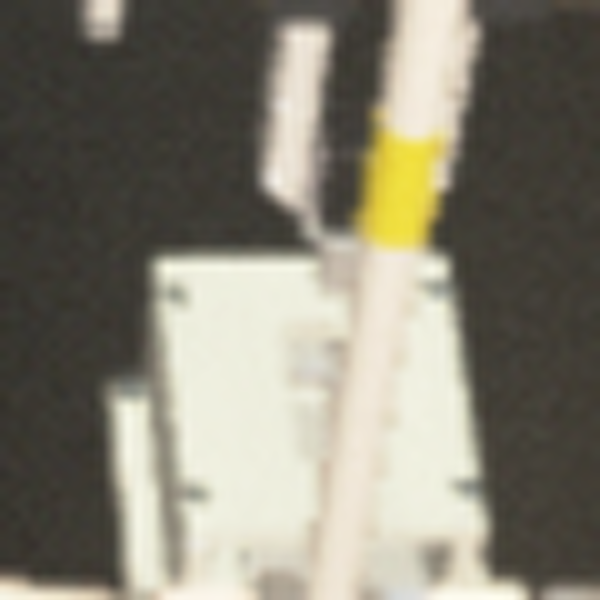

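The nose hangs at crop (340,285), in line with the slot whose robot end is at (312,325). I correct y by 1.3 mm and come down above it.

>>> servo_tool(
  plan=[
    [0,-0.013,0.1,0,0,0,20],
    [0,-0.013,0.22,0,0,0,20],
    [0,-0.013,0.32,0,0,0,20],
    [0,-0.013,0.4,0,0,0,20],
    [0,-0.013,0.4,0,0,0,20],
    [0,-0.013,0.4,0,0,0,20],
    [0,-0.013,0.4,0,0,0,20],
    [0,-0.013,0.4,0,0,0,20],
  ],
)

```text
time: 10.68
tool_pos: [0.492, 0.2054, 0.1287]
ee_rot: [-3.141, -0.001, 0.184]
wrist_force: [-0.1, 0.0, -0.9]
width: 0.0248
finger_force: 30.0
```

```bash
sed -i 's/o\["width"\].round(4),o\["finger_force"\].round(1)/round(o["width"],4),round(o["finger_force"],1)/' st.py; python3 st.py
```

```text
t 10.68 tcp [0.492  0.2054 0.1287] yaw [-3.1414e+00 -1.4000e-03  1.8380e-01] slot s(mm) of TCP 22.3 y 0.9 F [-0.1  0.  -0.9] M [-0.02  0.14 -0.  ] w 0.0248 30.0
```

>>> servo_tool(
  plan=[
    [0,0.005,0.007,0,0,0,20],
    [0,0.005,0.014,0,0,0,20],
    [0,0.005,0.021,0,0,0,20],
    [0,0.005,0.028,0,0,0,20],
    [0,0.005,0.035,0,0,0,20],
    [0,0.005,0.042,0,0,0,20],
    [0,0.005,0.049,0,0,0,20],
    [0,0.005,0.056,0,0,0,20],
    [0,0.005,0.06,0,0,0,20],
    [0,0.005,0.06,0,0,0,20],
  ],
)

```text
time: 11.52
tool_pos: [0.4916, 0.2048, 0.1218]
ee_rot: [-3.142, 0.0, 0.184]
wrist_force: [0.4, 1.0, -0.8]
width: 0.0248
finger_force: 30.0
```

```bash
python3 st.py
```

```text
t 11.52 tcp [0.4916 0.2048 0.1218] yaw [-3.1415e+00  2.0000e-04  1.8370e-01] slot s(mm) of TCP 21.8 y 0.3 F [ 0.4  1.  -0.8] M [-0.06  0.13 -0.03] w 0.0248 30.0
```

>>> servo_tool(
  plan=[
    [0,0,0.005,0,0,0,20],
    [0,0,0.01,0,0,0,20],
    [0,0,0.015,0,0,0,20],
    [0,0,0.02,0,0,0,20],
    [0,0,0.025,0,0,0,20],
    [0,0,0.025,0,0,0,20],
  ],
)

```text
time: 12.02
tool_pos: [0.4915, 0.2048, 0.1193]
ee_rot: [-3.142, 0.0, 0.184]
wrist_force: [0.6, -0.4, -1.7]
width: 0.0248
finger_force: 30.0
```

```bash
python3 st.py
```

```text
t 12.02 tcp [0.4915 0.2048 0.1193] yaw [-3.1415e+00  2.0000e-04  1.8380e-01] slot s(mm) of TCP 21.8 y 0.3 F [ 0.6 -0.4 -1.7] M [-0.02  0.11  0.04] w 0.0248 30.0
```

>>> servo_tool(
  plan=[
    [0,0,0.005,0,0,0,20],
    [0,0,0.01,0,0,0,20],
    [0,0,0.015,0,0,0,20],
    [0,0,0.02,0,0,0,20],
    [0,0,0.025,0,0,0,20],
    [0,0,0.025,0,0,0,20],
  ],
)

```text
time: 12.52
tool_pos: [0.4915, 0.2048, 0.1168]
ee_rot: [-3.142, 0.0, 0.184]
wrist_force: [0.0, -0.9, -1.3]
width: 0.025
finger_force: 30.0
```

>>> servo_tool(
  plan=[
    [0,0,0.005,0,0,0,20],
    [0,0,0.01,0,0,0,20],
    [0,0,0.015,0,0,0,20],
    [0,0,0.015,0,0,0,20],
  ],
)

```text
time: 12.85
tool_pos: [0.4915, 0.2048, 0.1153]
ee_rot: [-3.142, 0.0, 0.184]
wrist_force: [-0.5, -0.2, -1.2]
width: 0.0248
finger_force: 30.0
```

>>> servo_tool(
  plan=[
    [0,0,0.005,0,0,0,20],
    [0,0,0.01,0,0,0,20],
    [0,0,0.015,0,0,0,20],
    [0,0,0.015,0,0,0,20],
  ],
)

```text
time: 13.18
tool_pos: [0.4915, 0.2048, 0.1138]
ee_rot: [-3.142, 0.0, 0.184]
wrist_force: [0.7, 1.1, -2.0]
width: 0.0247
finger_force: 30.0
```

>>> servo_tool(
  plan=[
    [0,0,0.005,0,0,0,20],
    [0,0,0.01,0,0,0,20],
    [0,0,0.01,0,0,0,20],
  ],
)

```text
time: 13.43
tool_pos: [0.4917, 0.2048, 0.1132]
ee_rot: [-3.142, -0.0, 0.184]
wrist_force: [-0.8, -0.2, -0.3]
width: 0.0252
finger_force: 30.0
```

>>> servo_tool(
  plan=[
    [0,0,0.005,0,0,0,20],
    [0,0,0.008,0,0,0,20],
    [0,0,0.008,0,0,0,20],
  ],
)

```text
time: 13.68
tool_pos: [0.4919, 0.2048, 0.1131]
ee_rot: [-3.141, -0.001, 0.184]
wrist_force: [-1.8, -0.6, 3.6]
width: 0.0252
finger_force: 30.0
```

Touched the tongue (5 N, z as predicted). Now I feel along the slot toward the robot end, where the picture suggested the hole.

>>> servo_tool(
  plan=[
    [-0.008,0,0,0,0,0,20],
    [-0.016,0,0,0,0,0,20],
    [-0.024,0,0,0,0,0,20],
    [-0.032,0,0,0,0,0,20],
  ],
)

```text
time: 14.02
tool_pos: [0.4901, 0.2045, 0.1131]
ee_rot: [-3.141, -0.005, 0.184]
wrist_force: [3.3, 1.2, 3.9]
width: 0.0247
finger_force: 30.0
```

>>> servo_tool(
  plan=[
    [-0.008,0,0,0,0,0,20],
    [-0.016,0,0,0,0,0,20],
    [-0.02,0,0,0,0,0,20],
  ],
)

```text
time: 14.27
tool_pos: [0.4876, 0.2041, 0.1129]
ee_rot: [-3.141, -0.003, 0.184]
wrist_force: [4.8, 1.0, 4.4]
width: 0.0252
finger_force: 30.0
```

>>> servo_tool(
  plan=[
    [-0.008,0,-0.002,0,0,0,20],
    [-0.016,0,-0.002,0,0,0,20],
    [-0.02,0,-0.002,0,0,0,20],
  ],
)

```text
time: 14.52
tool_pos: [0.4838, 0.2028, 0.1115]
ee_rot: [3.14, 0.002, 0.184]
wrist_force: [4.6, -0.7, 1.1]
width: 0.0248
finger_force: 30.0
```

```bash
python3 st.py
```

```text
t 14.52 tcp [0.4838 0.2028 0.1115] yaw [3.1403e+00 2.2000e-03 1.8380e-01] slot s(mm) of TCP 13.7 y -0.2 F [ 4.6 -0.7  1.1] M [-0.24 -0.83  0.02] w 0.0248 30.0
```

It dropped at s ≈ 14 mm. I let it settle and read again.

>>> servo_tool(
  plan=[
    [0,0,0,0,0,0,20],
    [0,0,0,0,0,0,20],
  ],
)

```text
time: 14.68
tool_pos: [0.4839, 0.2028, 0.1114]
ee_rot: [3.14, 0.002, 0.184]
wrist_force: [3.6, -1.2, 0.2]
width: 0.025
finger_force: 30.0
```

```bash
python3 st.py
```

```text
t 14.68 tcp [0.4839 0.2028 0.1114] yaw [3.1404e+00 2.2000e-03 1.8350e-01] slot s(mm) of TCP 13.9 y -0.3 F [ 3.6 -1.2  0.2] M [-0.36 -0.67 -0.03] w 0.025 30.0
```

>>> servo_tool(
  plan=[
    [0.006,0,0.003,0,0,0,20],
    [0.006,0,0.008,0,0,0,20],
    [0.006,0,0.013,0,0,0,20],
    [0.006,0,0.013,0,0,0,20],
  ],
)

```text
time: 15.02
tool_pos: [0.4845, 0.2031, 0.1103]
ee_rot: [3.141, 0.002, 0.184]
wrist_force: [2.8, -1.9, -0.3]
width: 0.0244
finger_force: 30.0
```

```bash
python3 st.py
```

```text
t 15.02 tcp [0.4845 0.2031 0.1103] yaw [3.1409e+00 2.1000e-03 1.8360e-01] slot s(mm) of TCP 14.5 y -0.0 F [ 2.8 -1.9 -0.3] M [-0.6  -0.34  0.  ] w 0.0244 30.0
```

>>> servo_tool(
  plan=[
    [0.003,0.003,0.006,0,0,0,20],
    [0.003,0.003,0.012,0,0,0,20],
    [0.003,0.003,0.018,0,0,0,20],
    [0.003,0.003,0.024,0,0,0,20],
    [0.003,0.003,0.03,0,0,0,20],
    [0.003,0.003,0.03,0,0,0,20],
  ],
)

```text
time: 15.52
tool_pos: [0.4851, 0.2033, 0.1077]
ee_rot: [-3.142, 0.001, 0.184]
wrist_force: [1.8, -2.9, -0.7]
width: 0.0251
finger_force: 30.0
```

```bash
python3 st.py
```

```text
t 15.52 tcp [0.4851 0.2033 0.1077] yaw [-3.1415e+00  9.0000e-04  1.8380e-01] slot s(mm) of TCP 15.2 y 0.0 F [ 1.8 -2.9 -0.7] M [-0.5  -0.07  0.03] w 0.0251 30.0
```

>>> servo_tool(
  plan=[
    [0.003,0.005,0.007,0,0,0,20],
    [0.003,0.005,0.014,0,0,0,20],
    [0.003,0.005,0.021,0,0,0,20],
    [0.003,0.005,0.028,0,0,0,20],
    [0.003,0.005,0.035,0,0,0,20],
    [0.003,0.005,0.042,0,0,0,20],
    [0.003,0.005,0.049,0,0,0,20],
    [0.003,0.005,0.056,0,0,0,20],
    [0.003,0.005,0.056,0,0,0,20],
  ],
)

```text
time: 16.27
tool_pos: [0.4857, 0.203, 0.1022]
ee_rot: [-3.141, 0.0, 0.184]
wrist_force: [-0.2, -0.6, -1.0]
width: 0.025
finger_force: 30.0
```

```bash
python3 st.py
```

```text
t 16.27 tcp [0.4857 0.203  0.1022] yaw [-3.1412e+00  4.0000e-04  1.8380e-01] slot s(mm) of TCP 15.7 y -0.4 F [-0.2 -0.6 -1. ] M [-0.03  0.14 -0.01] w 0.025 30.0
```

Running free. I'll continue down toward home (TCP z ≈ 0.0906).

>>> servo_tool(
  plan=[
    [0,0,0.007,0,0,0,20],
    [0,0,0.014,0,0,0,20],
    [0,0,0.021,0,0,0,20],
    [0,0,0.028,0,0,0,20],
    [0,0,0.035,0,0,0,20],
    [0,0,0.042,0,0,0,20],
    [0,0,0.049,0,0,0,20],
    [0,0,0.056,0,0,0,20],
    [0,0,0.063,0,0,0,20],
    [0,0,0.07,0,0,0,20],
    [0,0,0.07,0,0,0,20],
  ],
)

```text
time: 17.18
tool_pos: [0.4858, 0.2029, 0.0953]
ee_rot: [-3.142, 0.0, 0.184]
wrist_force: [-0.0, -0.3, -0.9]
width: 0.0249
finger_force: 30.0
```

```bash
python3 st.py
```

```text
t 17.18 tcp [0.4858 0.2029 0.0953] yaw [-3.1416e+00  2.0000e-04  1.8370e-01] slot s(mm) of TCP 15.7 y -0.5 F [-0.  -0.3 -0.9] M [-0.01  0.15  0.02] w 0.0249 30.0
```

>>> servo_tool(
  plan=[
    [0,0,0.006,0,0,0,20],
    [0,0,0.012,0,0,0,20],
    [0,0,0.018,0,0,0,20],
    [0,0,0.024,0,0,0,20],
    [0,0,0.03,0,0,0,20],
    [0,0,0.036,0,0,0,20],
    [0,0,0.042,0,0,0,20],
    [0,0,0.042,0,0,0,20],
  ],
)

```text
time: 17.85
tool_pos: [0.4858, 0.2029, 0.0911]
ee_rot: [-3.142, 0.0, 0.184]
wrist_force: [-0.4, -0.7, -0.5]
width: 0.0248
finger_force: 30.0
```

>>> servo_tool(
  plan=[
    [0,0,0.005,0,0,0,20],
    [0,0,0.01,0,0,0,20],
    [0,0,0.01,0,0,0,20],
  ],
)

```text
time: 18.1
tool_pos: [0.4859, 0.2029, 0.0908]
ee_rot: [-3.142, -0.0, 0.184]
wrist_force: [-0.7, -0.4, 0.8]
width: 0.025
finger_force: 30.0
```

```bash
python3 st.py
```

```text
t 18.1 tcp [0.4859 0.2029 0.0908] yaw [-3.1415e+00 -4.0000e-04  1.8370e-01] slot s(mm) of TCP 15.9 y -0.5 F [-0.7 -0.4  0.8] M [-0.08  0.33  0.03] w 0.025 30.0
```

>>> servo_tool(
  plan=[
    [0,0,0.004,0,0,0,20],
    [0,0,0.008,0,0,0,20],
    [0,0,0.008,0,0,0,20],
  ],
)

```text
time: 18.35
tool_pos: [0.486, 0.2029, 0.0907]
ee_rot: [-3.142, -0.001, 0.184]
wrist_force: [-3.3, -1.4, 5.4]
width: 0.0245
finger_force: 30.1
```

```bash
python3 st.py
```

```text
t 18.35 tcp [0.486  0.2029 0.0907] yaw [-3.1415e+00 -7.0000e-04  1.8380e-01] slot s(mm) of TCP 16.0 y -0.5 F [-3.3 -1.4  5.4] M [-0.21  0.62  0.01] w 0.0245 30.1
```

Seated flat: z = 0.0907, force step about 6 N. Opening the fingers.

>>> servo_tool(
  plan=[
    [0,0,-0.005,0,0,0,28],
    [0,0,-0.008,0,0,0,34],
    [0,0,-0.008,0,0,0,42],
    [0,0,-0.008,0,0,0,50],
    [0,0,-0.008,0,0,0,56],
    [0,0,-0.008,0,0,0,56],
    [0,0,-0.008,0,0,0,56],
    [0,0,-0.008,0,0,0,56],
  ],
)

```text
time: 19.02
tool_pos: [0.4859, 0.2029, 0.0902]
ee_rot: [-3.142, 0.0, 0.184]
wrist_force: [-0.8, 0.1, -0.4]
width: 0.0558
finger_force: 0.0
```

>>> servo_tool(
  plan=[
    [0,0,-0.1,0,0,0,56],
    [0,0,-0.3,0,0,0,56],
    [0,0,-0.6,0,0,0,56],
    [0,0,-0.9,0,0,0,56],
    [0,0,-1.0,0,0,0,56],
    [0,0,-1.0,0,0,0,56],
  ],
)

```text
time: 19.52
tool_pos: [0.4879, 0.2035, 0.1947]
ee_rot: [-3.141, -0.008, 0.184]
wrist_force: [-0.4, 0.1, -0.2]
width: 0.056
finger_force: 0.0
```

>>> servo_tool(
  plan=[
    [-0.4,0,-0.3,0,0,0,56],
    [-0.8,0,-0.6,0,0,0,56],
    [-1.0,0,-0.8,0,0,0,56],
    [-1.0,0,-0.8,0,0,0,56],
    [-1.0,0,-0.8,0,0,0,56],
    [-1.0,0,-0.8,0,0,0,56],
  ],
)

```text
time: 20.02
tool_pos: [0.3875, 0.1845, 0.2685]
ee_rot: [3.141, 0.002, 0.184]
wrist_force: [-0.5, 0.2, -0.5]
width: 0.056
finger_force: 0.0
```

>>> servo_tool(
  plan=[
    [-0.4,0.4,0,0,0,0,56],
    [-0.8,0.8,0,0,0,0,56],
    [-0.8,0.8,0,0,0,0,56],
    [-0.8,0.8,0,0,0,0,56],
    [-0.8,0.8,0,0,0,0,56],
  ],
)

```text
time: 20.43
tool_pos: [0.3236, 0.0906, 0.2682]
ee_rot: [-3.141, 0.003, 0.181]
wrist_force: [0.7, 1.0, 0.0]
width: 0.056
finger_force: 0.0
```

```bash
python3 st.py
python3 - <<'E'
from h import *
ims=[]
for n,(x,y) in(("top",(185,170)),("scene",(316,200))):
    im=robot.snapshot(n)[:,:,::-1]; ims.append(cv2.resize(im[y:y+50,x:x+50],(400,400),interpolation=cv2.INTER_CUBIC))
cv2.imwrite("pics/end.png",np.hstack(ims))
E
```

```text
t 20.43 tcp [0.3236 0.0906 0.2682] yaw [-3.141e+00  2.900e-03  1.807e-01] slot s(mm) of TCP -164.3 y -81.2 F [0.7 1.  0. ] M [-0.01  0.08 -0.02] w 0.056 0.0
```

View pics/end.png

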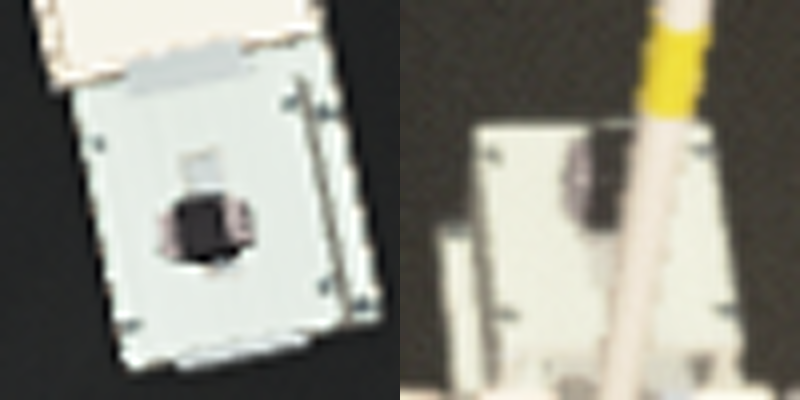

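The pin stands upright in the slot at top crop (208,230), and its buttons span about 92 px, roughly 35 mm, so they have sprung out. The bracket and tray look undisturbed, so I'm handing in.

```bash
python3 -c "
from bench import robot
print(robot.close_job())"
```

```text
the job is handed in; nothing more can be done
None
```

The pin is seated flat on the bracket through the tongue's hole, and the last picture shows both buttons sprung out. I handed the job in at about 20 s with the arm clear; the highest force I read while feeling and pushing was about 7 N, and no verdict came back.

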